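Roll the glass reference tube onto the reading line

TASK

Two sealed amber glass tubes lie on the white reading plate, one either side of the dark line. Put your fingertips on top of the longer tube and gently roll it sideways under them, in as many strokes as it takes, until it rests over the dark line with the line running beneath its middle all along its length; touch it only on its upper half, never reach down beside it, and do not pinch, drag or lift it. Leave the short tube and everything else where they are, and take your fingers away.

Things in the scene. Friction and masses are not known exactly. Their poses are not given: they have to be found in the camera images.
- long_tube: the longer tube: smooth amber glass cylinder, 28 mm in diameter, 100 mm long, flush caps, 0.08 to 0.17 kg, lying on the plate roughly parallel to the dark line, 65 to 95 mm to either side of it. Origin at its centre, 14 mm above the plate; x along the tube; y and z turn as it rolls (z up at the start). Does not roll on by itself; under a fingertip pressed on its top it rolls half as far as the finger moves
- read_line (a point): middle of the dark line on the white reading plate, on its top face 8 mm above the table; x along the line, y across it, z up. The line is 8 mm wide, 200 mm long; the plate is 220 mm along x, 320 mm along y, flat, without a rim, fixed, turned up to 0.3 rad from the table's axes
- short_tube: a shorter tube of the same kind, 28 mm in diameter and 55 mm long, lying on the plate on the other side of the line; origin at its centre, x along it; leave it alone
- dropper: white dropper bottle, 36 mm across and 80 mm tall, standing on the table just past the plate's far edge; origin at the centre of its underside; leave it alone
- jar: clear jar with a white lid, 48 mm across and 55 mm tall, standing on the table beyond the plate's left end; origin at the centre of its underside; leave it alone
- pipette: white and grey pipette lying on the table beyond the plate's right end, 230 mm long and 26 mm thick, along its x; origin on the table beneath the joint of body and shaft; leave it alone
- wash_bottle: white bottle with a blue cap, 64 mm across and 150 mm tall, at the far side of the table; origin at the centre of its underside; leave it alone
Not all that is in view belongs to the job. What is shaped like the long_tube but purple or yellow is not meant.

How it is judged:
By the outcome, as a careful person would: the job done as asked, in the order asked, and still so for the second after the job is handed in, with the robot touching nothing.
It also fails if it takes over 48 s, if anything falls off the work surface, if the arm or the gripper's body presses on something with over 40 N, if the wrist force passes 120 N, or if a joint passes its speed limit or range.

ROBOT

A 6-joint arm with a two-finger parallel gripper is mounted at the origin on the work surface. World frame = base frame: x ahead of the robot, y to its left, z up, the work surface at z = 0. Lengths are in m, angles in rad, forces in N, time in s.
With the tool pointing down it reaches from about 0.3 to 0.875 m from the base axis. Payload 6.4 kg.
Tool frame: the origin (TCP) lies on the centre line of the jaws, within the pads' length; the fingertips stand 25 mm ahead of it and the grasp point (between the pads) lies 6 mm ahead of it; z points along the fingers, y is the line along which they close (so a half turn about z gives the same grasp; the last joint's range is limited). The gripper opens to 85 mm and grips with 20 to 120 N. Pads are 22 mm wide; open, the fingers measure 114 mm over their backs; the gripper's body (76 mm by 85 mm) begins 54 mm behind the grasp point. The pads swing forward as they close: fully open they stand 13 mm farther back than shut.
Start: joints at [0.912, 0.181, 1.607, -0, 1.354, -0.206], TCP at [0.252, 0.517, 0.256] pointing down, gripper open.
Joint ranges: [-2.99, 2.99], [-0.89, 2.07], [0.3, 2.58], [-1.14, 4.28], [0, 2.63], [-3.12, 3.12]. Speed limits (rad/s): [2.57, 2.57, 3.01, 3.14, 3.14, 3.14].

INTERFACE

Orientations are given as a unit quaternion [w, x, y, z].
In Python, from bench import get_obs, camera, hand_in, spot_in gives the robot as it stands.
- The arm moves only by the shell command python3 -m jog 'ROWS'. ROWS is JSON, one flat list of numbers, 7 for each row, row after row: the shift along the tool's x, y, z in m, then the turn, a rotation vector about the tool's x, y, z in rad, then the closure, from 0 (fully open) to 1 (shut). A call has 1 to 20 rows; each row is the pose to reach, as a shift and turn from the pose commanded when the call began, along the tool's axes at that moment; what a row does not reach only later rows make up. A row lasts 1/8 s, in which the tool goes at most 62.5 mm and 10.7 degrees, less where a joint would pass 70% of its speed; a pose out of reach is approached as far as the arm can. A call with a gripper value outside its range is refused whole. The fingers move at their own pace and stop on an object; the grip force is fixed at half the most. Time passes only in rows, so rows that repeat a pose let the fingers close. It gives the time, the measured TCP pose, the force, the opening and the grip force at its end, in the units of the state.
- get_obs(): the state, without advancing time (a new reading comes with each control period).
- camera(name): name is "scene" or "top"; returns a dict with "frame" (400x640x3 uint8, red, green, blue), "mtx" (3x3 intrinsics, pixels), "distortion" ([k1, k2, p1, p2, k3] as OpenCV has them; the pictures are not rectified), "extrinsics" (4x4, takes a point from camera to world coordinates). Camera axes: x right, y up, looking along -z (the intrinsics and any distortion apply to the point x, -y, -z); pixel columns grow to the right and rows downward; lengths in m; the calibration is good to about 2 mm. A picture is of the moment at which its call begins. There is no depth.
- hand_in(): hands the job in; it is judged then, once.
Trained networks look in a picture, given as the dict that the camera call returned (one of the last four; its "shot" number tells which), for a name from the list of things; names that differ only in an ending like _2 or _b are one class to them, and where a whole thing is asked for, a point or a joint stands for the part that bears it (a point fixed in the world has none). Each returns a list of dicts, best first, with "confidence" (0 to 1); they miss things now and then, are a little off and sometimes report something else, mostly with a low value. They report only what shows in the picture. A call takes as long as a camera call. They do not tell look-alikes from the thing itself.
- spot_in(picture, name): "xyz" ([x, y, z] in m, in world coordinates, good to about 4 mm: the middle of the surface that is visible of it).
The state is a dict: "time_s": time; "q": joint angles; "dq": joint speeds; "joint_efforts": joint torques, N m; "eef_pos": TCP position; "eef_rot": TCP orientation; "wrist_force": force on the tool from outside, world axes, zero at the start; "torque": the same for the moment, N m; "opening": opening from 0.0 (shut) to 1.0 (fully open); "grasp_force": force on a finger pad.
Only numpy, scipy, OpenCV 4.12 (cv2) and the standard library are available. Lean on these libraries where they do the work, as an engineer would, in place of code of your own. Each camera call takes 0.05 s, during which the arm holds its last target. There are 200 camera calls.

## Working session

There is one attempt and no reset: what is moved stays moved. The work goes in short steps, Python scripts to look and compute and a shell command to move; the robot and the scene stay as the last step left them, time stands still between calls to the robot, and variables do not carry over. Pictures are saved under pics/ and viewed, at most 10 in all, crops included, and the job is handed in when it is done.

```bash
mkdir -p pics; cat > h.py <<'E'
import numpy as np, cv2
from bench import get_obs, camera, hand_in, spot_in
def ray(c,uv,z):
    p=cv2.undistortPoints(np.array(uv,float).reshape(-1,1,2),c["mtx"].__array__() if hasattr(c["mtx"],'__array__') else np.array(c["mtx"]),np.array(c["distortion"])).reshape(-1,2)
    E=np.array(c["extrinsics"]); d=np.c_[p[:,0],-p[:,1],-np.ones(len(p))]@E[:3,:3].T; o=E[:3,3]
    return o+d*((z-o[2])/d[:,2])[:,None]
def proj(c,P):
    E=np.array(c["extrinsics"]); q=(np.array(P,float)-E[:3,3])@E[:3,:3]; q=q*[1,-1,-1]
    return cv2.projectPoints(q,np.zeros(3),np.zeros(3),np.array(c["mtx"],float),np.array(c["distortion"],float))[0].reshape(-1,2)
def save(c,n): cv2.imwrite("pics/"+n,np.ascontiguousarray(np.array(c["frame"])[:,:,::-1]))
E
python3 - <<'E'
from h import *
for n in("top","scene"):
    c=camera(n); save(c,n+"1.png"); print(n,np.round(np.array(c["extrinsics"])[:3,3],3))
    for t in("long_tube","short_tube","read_line","dropper","jar","pipette"):
        print(t,[(np.round(d["xyz"],3).tolist(),round(d["confidence"],2),np.round(proj(c,[d["xyz"]])[0]).tolist()) for d in spot_in(c,t)])
o=get_obs();print(o)
E
```

```text
top [0.444 0.029 1.049]
long_tube [([0.557, -0.024, 0.036], 0.79, [345.0, 207.0]), ([0.346, 0.053, 0.026], 0.74, [316.0, 293.0])]
short_tube [([0.579, 0.137, 0.032], 0.64, [281.0, 200.0])]
read_line [([0.561, 0.071, 0.004], 0.6, [308.0, 208.0])]
dropper [([0.711, 0.139, 0.053], 0.52, [279.0, 148.0])]
jar [([0.548, 0.283, 0.056], 0.54, [222.0, 212.0])]
pipette [([0.542, -0.133, 0.021], 0.7, [387.0, 213.0])]
scene [1.022 0.166 0.755]
long_tube [([0.375, -0.092, 0.025], 0.93, [296.0, 142.0]), ([0.558, -0.018, 0.035], 0.81, [302.0, 201.0]), ([0.355, 0.055, 0.028], 0.68, [351.0, 147.0])]
short_tube [([0.593, 0.138, 0.032], 0.89, [364.0, 229.0]), ([0.778, 0.284, 0.102], 0.32, [428.0, 317.0]), ([0.556, -0.018, 0.034], 0.15, [301.0, 201.0])]
read_line [([0.581, 0.077, 0.006], 0.55, [338.0, 225.0])]
dropper [([0.726, 0.142, 0.053], 0.72, [353.0, 281.0])]
jar [([0.565, 0.293, 0.052], 0.87, [438.0, 230.0])]
pipette [([0.557, -0.13, 0.019], 0.88, [258.0, 195.0])]
{'time_s': 0.7, 'q': array([ 9.11719464e-01,  1.80736726e-01,  1.60700044e+00,  3.29719534e-05,
        1.35376626e+00, -2.06286538e-01]), 'dq': array([ 1.11734013e-03,  1.57086593e-03, -1.11088436e-03, -5.45601002e-05,
       -2.23952767e-03,  1.04736689e-03]), 'joint_efforts': array([-2.13354377e-05, -4.44707429e+01, -3.51626122e+01, -2.11242691e-04,
        5.53105474e-04,  8.81705341e-05]), 'eef_pos': array([0.25153577, 0.51709602, 0.25632386]), 'eef_rot': array([4.09141926e-06, 2.24469599e-01, 9.74481091e-01, 4.72536201e-05]), 'wrist_force': array([-0.13732692,  0.61076496, -0.13835646]), 'torque': array([ 0.03028295,  0.02004692, -0.03836067]), 'grasp_force': 0.0, 'opening': 0.9949164275953096}
```

View pics/top1.png

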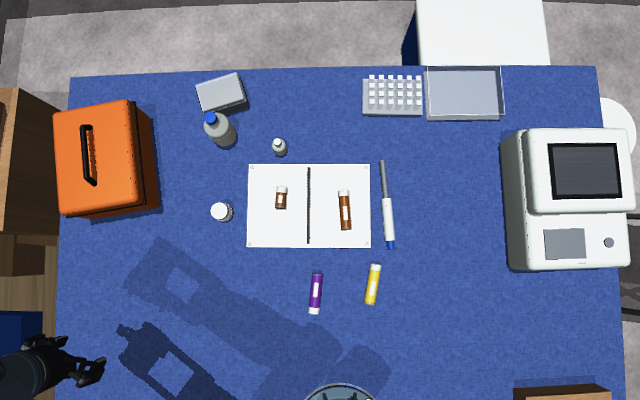

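View pics/scene1.png

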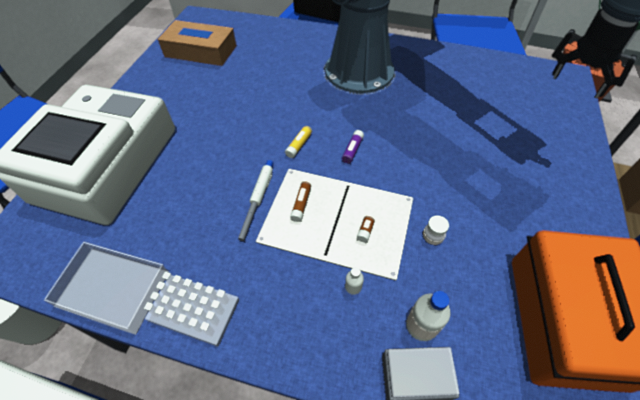

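The top view shows the long tube at about (345,210) and the line running from (308,168) to (308,243). The short tube is at (281,197). The purple and yellow tubes lie off the plate. Next I'll measure by segmentation in both views.

```bash
cat > m.py <<'E'
from h import *
def comp(mask,uv,r=40):
    n,l,s,ce=cv2.connectedComponentsWithStats(mask.astype(np.uint8)); 
    k=[i for i in range(1,n) if s[i,4]>15]; k=min(k,key=lambda i:np.hypot(*(ce[i]-uv))); v,u=np.where(l==k); return np.c_[u,v]
def axis(P):
    m=P.mean(0); w=np.linalg.svd((P-m)[:,:2],full_matrices=False)[2][0]; w=w*np.sign(w[0]); t=(P-m)[:,:2]@w
    mid=m[:2]+w*(t.max()+t.min())/2
    return mid,np.arctan2(w[1],w[0]),np.ptp(t)
def measure(name,tube,line):
    c=camera(name); f=np.array(c["frame"]).astype(int); R,G,B=f[...,0],f[...,1],f[...,2]
    br=(R>B+35)&(R>60)&(R<210)
    out={}
    if line is not None:
        dk=(f.max(2)<95)&(abs(R-B)<25)
        uv=proj(c,[[*line,.008]])[0]; out['line']=axis(ray(c,comp(dk,uv)+0.0,.008))
    uv=proj(c,[[*tube,.03]])[0]; px=comp(cv2.morphologyEx(br.astype(np.uint8),cv2.MORPH_CLOSE,np.ones((7,7))),uv)
    out['tube']=axis(ray(c,px+0.0,.025))
    return c,out
def rel(L,T):
    a=L[1]; d=T[0]-L[0]; return dict(along=d@[np.cos(a),np.sin(a)],across=d@[-np.sin(a),np.cos(a)],yaw=T[1]-a)
if __name__=="__main__":
    for n in("top","scene"):
        c,o=measure(n,(.556,-.02),(.57,.074)); print(n,o,rel(o['line'],o['tube']))
        f=np.array(c["frame"])[:,:,::-1]; 
        x0,y0=(240,150) if n=="top" else (240,150)
        cv2.imwrite(f"pics/{n}_crop.png",cv2.resize(f[y0:y0+130,x0:x0+190],None,fx=4,fy=4,interpolation=cv2.INTER_CUBIC))
E
python3 m.py
```

```text
top {'line': (array([0.56932114, 0.06958326]), np.float64(-0.028261327274346194), np.float64(0.19360191171562202)), 'tube': (array([ 0.54584776, -0.02381144]), np.float64(0.05425297060898536), np.float64(0.08523049718861125))} {'along': np.float64(-0.020824898715141836), 'across': np.float64(-0.09402070979329163), 'yaw': np.float64(0.08251429788333156)}
scene {'line': (array([0.56458429, 0.06944113]), np.float64(-0.02410760008585741), np.float64(0.1941954563807919)), 'tube': (array([ 0.53664397, -0.02405436]), np.float64(0.05470842724819011), np.float64(0.08366773159961004))} {'along': np.float64(-0.025678466468376158), 'across': np.float64(-0.0941418232879242), 'yaw': np.float64(0.07881602733404752)}
```

View pics/top_crop.png

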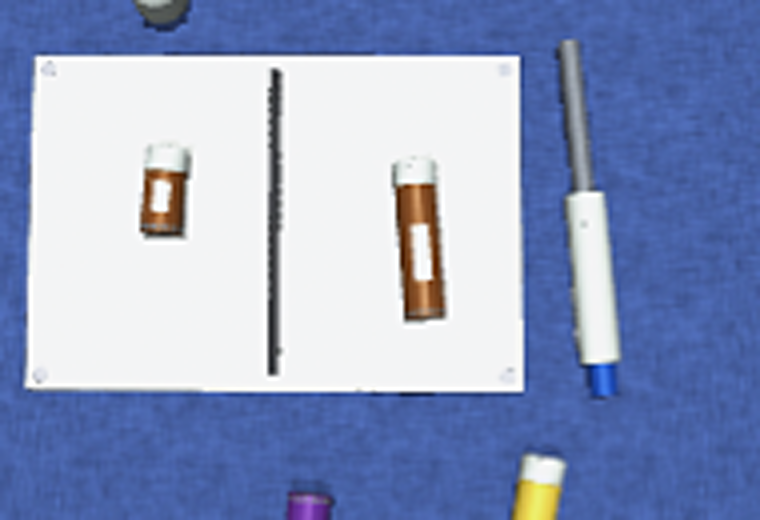

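View pics/scene_crop.png

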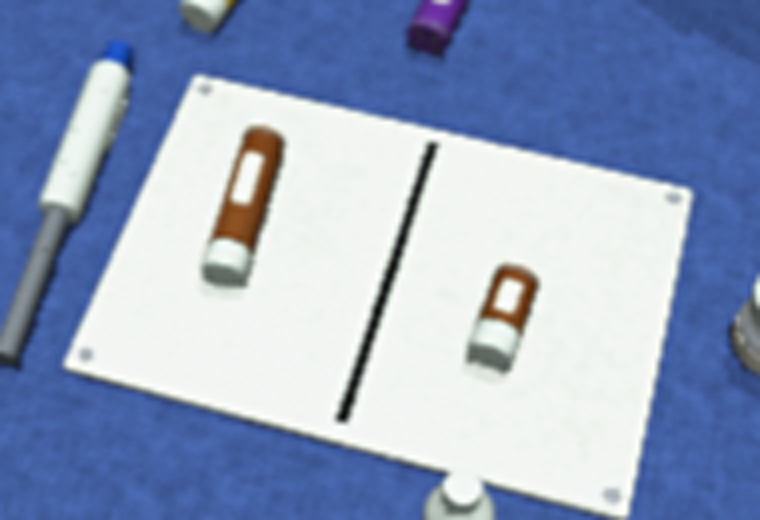

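The amber parts exclude the white cap on the +x end, so the tube's centre is about (0.550, -0.024) with a yaw of about 0.054. The line lies about 94 mm to +y with a yaw of about -0.026. Now I'll move above the tube.

```bash
python3 -m jog '[-0.25,-0.18,0,0,0,0.53,0.45, -0.25,-0.18,0,0,0,0.53,0.45, -0.25,-0.18,0,0,0,0.53,0.45, -0.25,-0.18,0,0,0,0.53,0.45, -0.506,-0.356,0.08,0,0,1.064,0.45, -0.506,-0.356,0.08,0,0,1.064,0.45, -0.506,-0.356,0.08,0,0,1.064,0.45, -0.506,-0.356,0.13,0,0,1.064,0.45, -0.506,-0.356,0.13,0,0,1.064,0.45, -0.506,-0.356,0.13,0,0,1.064,0.45, -0.506,-0.356,0.13,0,0,1.064,0.45, -0.506,-0.356,0.13,0,0,1.064,0.45]'; python3 - <<'E'
from h import *
o=get_obs();print(o["time_s"],o["eef_pos"],o["eef_rot"],o["wrist_force"],o["opening"])
from scipy.spatial.transform import Rotation as R
print(R.from_quat(o["eef_rot"],scalar_first=True).as_matrix().round(3))
c=camera("scene");f=np.array(c["frame"])[:,:,::-1];cv2.imwrite("pics/s2.png",cv2.resize(f[90:290,200:440],None,fx=3,fy=3,interpolation=cv2.INTER_CUBIC))
E
```

```text
time_s: 2.3
eef_pos: [0.5506, -0.025, 0.1257]
eef_rot: [-0.001, 0.688, 0.725, -0.0]
wrist_force: [-0.7, 0.8, 0.3]
opening: 0.557
grasp_force: 0.0
2.3 [ 0.55058874 -0.0249854   0.12568127] [-7.50610085e-04  6.88427790e-01  7.25304430e-01 -3.15223965e-04] [-0.65338039  0.78907364  0.29105406] 0.5572188413559648
[[-0.052  0.999 -0.002]
 [ 0.999  0.052  0.001]
 [ 0.001 -0.001 -1.   ]]
```

View pics/s2.png

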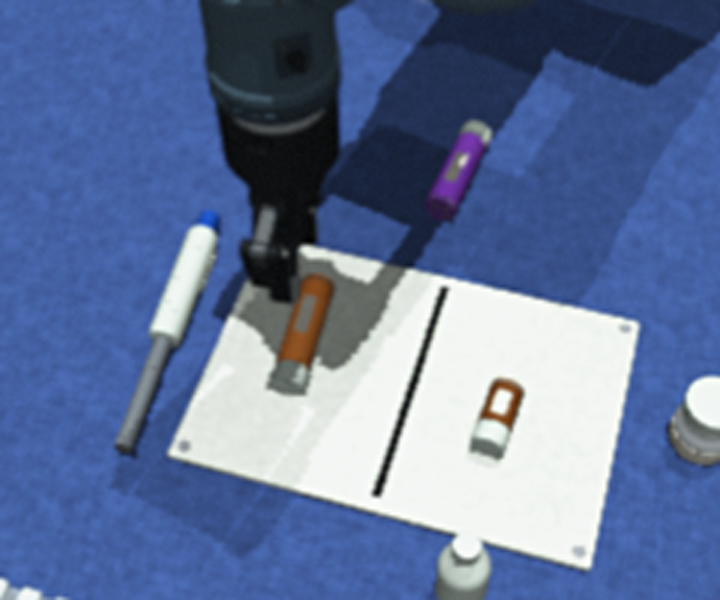

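The gripper is above the tube with its finger line along it, and tool x points towards the line. Next I'll descend carefully at a small offset behind the top.

```bash
python3 -m jog '[-0.005,0,0.03,0,0,0,0.45, -0.005,0,0.058,0,0,0,0.45, -0.005,0,0.064,0,0,0,0.45, -0.005,0,0.064,0,0,0,0.45]'; python3 -m jog '[0,0,0.0015,0,0,0,0.45,0,0,0.0015,0,0,0,0.45]'
```

```text
time_s: 2.85
eef_pos: [0.5512, -0.0283, 0.0632]
eef_rot: [0.0, 0.687, 0.726, 0.0]
wrist_force: [0.5, -0.0, 0.6]
opening: 0.549
grasp_force: 0.0
time_s: 3.1
eef_pos: [0.5517, -0.0294, 0.0618]
eef_rot: [0.001, 0.688, 0.726, 0.0]
wrist_force: [-0.5, 0.5, 0.2]
opening: 0.549
grasp_force: 0.0
```

```bash
python3 -m jog '[0,0,0.0015,0,0,0,0.45,0,0,0.0015,0,0,0,0.45]'; python3 -m jog '[0,0,0.0015,0,0,0,0.45,0,0,0.0015,0,0,0,0.45]'
```

```text
time_s: 3.35
eef_pos: [0.5511, -0.0295, 0.0593]
eef_rot: [0.0, 0.688, 0.726, 0.0]
wrist_force: [0.6, -0.9, -0.2]
opening: 0.549
grasp_force: 0.0
time_s: 3.6
eef_pos: [0.5513, -0.0296, 0.0584]
eef_rot: [0.0, 0.688, 0.726, -0.0]
wrist_force: [-2.2, -0.2, 6.4]
opening: 0.551
grasp_force: 2.9
```

Contact is made at about 6 N. Now the first stroke, with a small turn to start bringing the tube parallel, then a lift and a look.

```bash
python3 -m jog '[0.003,0,0.0004,0,0,0.003,0.45, 0.006,0,0.0004,0,0,0.006,0.45, 0.009,0,0.0004,0,0,0.009,0.45, 0.012,0,0.0004,0,0,0.012,0.45, 0.015,0,0.0004,0,0,0.015,0.45, 0.018,0,0.0004,0,0,0.018,0.45, 0.021,0,0.0004,0,0,0.021,0.45, 0.024,0,0.0004,0,0,0.024,0.45, 0.024,0,0.0004,0,0,0.024,0.45]'; python3 -m jog '[0,0,-0.012,0,0,0,0.45,0,0,-0.012,0,0,0,0.45]'; python3 - <<'E'
from m import *
c,o=measure("scene",(.54,-.012),None);print(o)
f=np.array(c["frame"])[:,:,::-1];cv2.imwrite("pics/s3.png",cv2.resize(f[130:280,230:430],None,fx=4,fy=4,interpolation=cv2.INTER_CUBIC))
c,o=measure("top",(.54,-.012),None);print(o)
E
```

```text
time_s: 4.72
eef_pos: [0.5506, -0.0055, 0.0584]
eef_rot: [0.001, 0.696, 0.718, 0.0]
wrist_force: [-1.5, -0.6, 6.3]
opening: 0.552
grasp_force: 3.2
time_s: 4.97
eef_pos: [0.5506, -0.0057, 0.0705]
eef_rot: [0.001, 0.696, 0.718, 0.001]
wrist_force: [-0.9, -0.3, -0.4]
opening: 0.549
grasp_force: 0.0
{'tube': (array([ 0.51861608, -0.00686627]), np.float64(-0.41329434658855646), np.float64(0.022518254050055437))}
{'tube': (array([0.58117667, 0.14030781]), np.float64(-0.1172053613229349), np.float64(0.039791641536404965))}
```

View pics/s3.png

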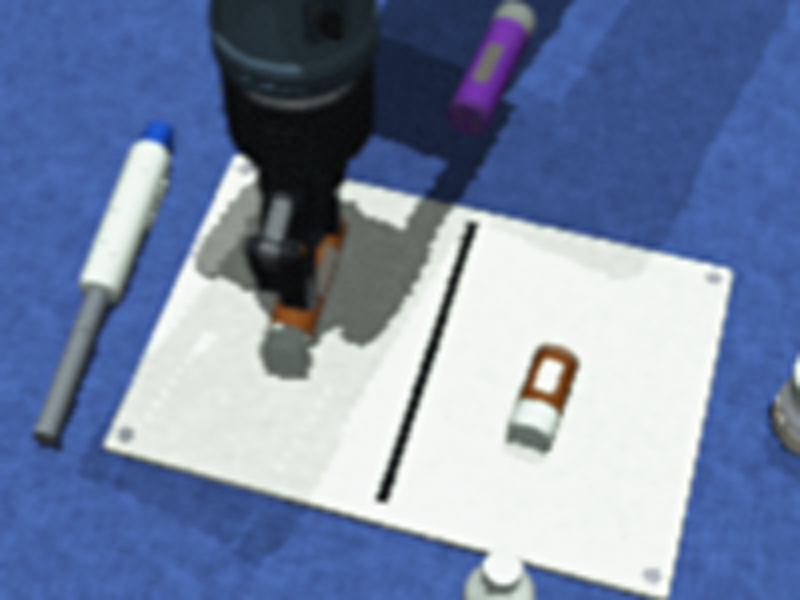

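The roll worked: the tube moved with the fingers and contact force stayed at 6 N. Now two more strokes, then lift clear to check with the cameras.

```bash
python3 -m jog '[-0.013,0,0,0,0,-0.012,0.45, -0.013,0,0.008,0,0,-0.012,0.45, -0.013,0,0.0115,0,0,-0.012,0.45, -0.013,0,0.012,0,0,-0.012,0.45, -0.0105,0,0.012,0,0,-0.010,0.45, -0.007,0,0.012,0,0,-0.007,0.45, -0.0035,0,0.012,0,0,-0.0035,0.45, 0,0,0.012,0,0,0,0.45, 0.0035,0,0.012,0,0,0.0035,0.45, 0.007,0,0.012,0,0,0.007,0.45, 0.0105,0,0.012,0,0,0.010,0.45, 0.013,0,0.012,0,0,0.012,0.45, 0.013,0,0.012,0,0,0.012,0.45]'
python3 -m jog '[0,0,-0.012,0,0,0,0.45,0,0,-0.012,0,0,0,0.45, -0.013,0,-0.012,0,0,-0.012,0.45, -0.013,0,-0.012,0,0,-0.012,0.45, -0.013,0,-0.004,0,0,-0.012,0.45,-0.013,0,-0.0005,0,0,-0.012,0.45, -0.013,0,0,0,0,-0.012,0.45, -0.0105,0,0,0,0,-0.010,0.45, -0.007,0,0,0,0,-0.007,0.45, -0.0035,0,0,0,0,-0.0035,0.45, 0,0,0,0,0,0,0.45, 0.0035,0,0,0,0,0.0035,0.45, 0.007,0,0,0,0,0.007,0.45, 0.0105,0,0,0,0,0.010,0.45, 0.013,0,0,0,0,0.012,0.45, 0.013,0,0,0,0,0.012,0.45]'
python3 -m jog '[0,0,-0.012,0,0,0,0.45, -0.03,0,-0.07,0,0,-0.012,0.45,-0.08,0,-0.12,0,0,-0.012,0.45,-0.11,0,-0.12,0,0,-0.012,0.45,-0.11,0,-0.12,0,0,-0.012,0.45,-0.11,0,-0.12,0,0,-0.012,0.45]'; python3 - <<'E'
from m import *
for n in("scene","top"):
    c,o=measure(n,(.54,.013),(.57,.07));print(n,o,rel(o['line'],o['tube']))
    f=np.array(c["frame"])[:,:,::-1]
    if n=="scene": cv2.imwrite("pics/s4.png",cv2.resize(f[130:280,230:430],None,fx=4,fy=4,interpolation=cv2.INTER_CUBIC))
    else: cv2.imwrite("pics/t4.png",cv2.resize(f[150:280,240:430],None,fx=4,fy=4,interpolation=cv2.INTER_CUBIC))
E
```

```text
time_s: 6.7
eef_pos: [0.5497, 0.0077, 0.0582]
eef_rot: [0.0, 0.7, 0.714, 0.0]
wrist_force: [-2.8, 0.5, 10.9]
opening: 0.549
grasp_force: 5.6
time_s: 8.7
eef_pos: [0.5496, 0.0208, 0.0582]
eef_rot: [0.0, 0.705, 0.71, 0.0]
wrist_force: [-3.0, 0.2, 10.3]
opening: 0.545
grasp_force: 5.3
time_s: 9.45
eef_pos: [0.5493, -0.089, 0.1769]
eef_rot: [-0.001, 0.701, 0.713, -0.0]
wrist_force: [0.2, -0.3, -0.5]
opening: 0.549
grasp_force: 0.0
scene {'line': (array([0.56458391, 0.0694245 ]), np.float64(-0.02398241202339925), np.float64(0.19419527153990213)), 'tube': (array([0.53644274, 0.01562633]), np.float64(0.002778842753079301), np.float64(0.08576855315572501))} {'along': np.float64(-0.02684299432917707), 'across': np.float64(-0.05445752386112394), 'yaw': np.float64(0.02676125477647855)}
top {'line': (array([0.56932177, 0.06960677]), np.float64(-0.027969743056791778), np.float64(0.19360116537342403)), 'tube': (array([0.54617486, 0.01515108]), np.float64(-0.008595336956565666), np.float64(0.08453483677066842))} {'along': np.float64(-0.021614935949106275), 'across': np.float64(-0.05508172788946919), 'yaw': np.float64(0.019374406100226112)}
```

View pics/s4.png

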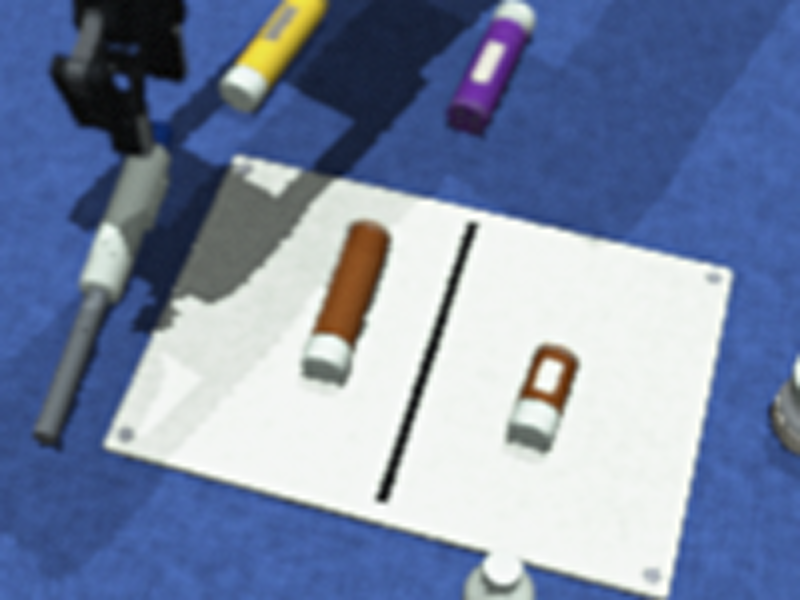

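Tube at y≈0.0154, 54.8 mm from the line, with about 0.023 rad of yaw left. I'll do three more strokes of about 26 mm finger travel, each with a small turn.

```bash
python3 -m jog '[0.05,0,0.04,0,0,0.02,0.45, 0.098,0,0.08,0,0,0.02,0.45, 0.098,0,0.105,0,0,0.02,0.45, 0.098,0,0.105,0,0,0.02,0.45, 0.098,0,0.116,0,0,0.02,0.45, 0.098,0,0.119,0,0,0.02,0.45, 0.098,0,0.12,0,0,0.02,0.45, 0.1015,0,0.12,0,0,0.021,0.45, 0.105,0,0.12,0,0,0.023,0.45, 0.1085,0,0.12,0,0,0.025,0.45, 0.112,0,0.12,0,0,0.027,0.45, 0.1155,0,0.12,0,0,0.029,0.45, 0.119,0,0.12,0,0,0.031,0.45, 0.1225,0,0.12,0,0,0.032,0.45, 0.124,0,0.12,0,0,0.032,0.45, 0.124,0,0.12,0,0,0.032,0.45]'
python3 -m jog '[0,0,-0.012,0,0,0,0.45,0,0,-0.012,0,0,0,0.45, -0.013,0,-0.012,0,0,-0.006,0.45, -0.013,0,-0.012,0,0,-0.006,0.45, -0.013,0,-0.004,0,0,-0.006,0.45,-0.013,0,-0.0005,0,0,-0.006,0.45, -0.013,0,0,0,0,-0.006,0.45, -0.0105,0,0,0,0,-0.005,0.45, -0.007,0,0,0,0,-0.0035,0.45, -0.0035,0,0,0,0,-0.002,0.45, 0,0,0,0,0,0,0.45, 0.0035,0,0,0,0,0.002,0.45, 0.007,0,0,0,0,0.0035,0.45, 0.0105,0,0,0,0,0.005,0.45, 0.013,0,0,0,0,0.006,0.45, 0.013,0,0,0,0,0.006,0.45]'
python3 -m jog '[0,0,-0.012,0,0,0,0.45,0,0,-0.012,0,0,0,0.45, -0.013,0,-0.012,0,0,-0.006,0.45, -0.013,0,-0.012,0,0,-0.006,0.45, -0.013,0,-0.004,0,0,-0.006,0.45,-0.013,0,-0.0005,0,0,-0.006,0.45, -0.013,0,0,0,0,-0.006,0.45, -0.0105,0,0,0,0,-0.005,0.45, -0.007,0,0,0,0,-0.0035,0.45, -0.0035,0,0,0,0,-0.002,0.45, 0,0,0,0,0,0,0.45, 0.0035,0,0,0,0,0.002,0.45, 0.007,0,0,0,0,0.0035,0.45, 0.0105,0,0,0,0,0.005,0.45, 0.013,0,0,0,0,0.006,0.45, 0.013,0,0,0,0,0.006,0.45]'
python3 -m jog '[0,0,-0.012,0,0,0,0.45, -0.03,0,-0.07,0,0,-0.006,0.45,-0.08,0,-0.12,0,0,-0.006,0.45,-0.12,0,-0.12,0,0,-0.006,0.45,-0.12,0,-0.12,0,0,-0.006,0.45,-0.12,0,-0.12,0,0,-0.006,0.45]'; python3 - <<'E'
from m import *
for n in("scene","top"):
    c,o=measure(n,(.54,.052),(.57,.07));print(n,o,rel(o['line'],o['tube']))
    f=np.array(c["frame"])[:,:,::-1]
    if n=="scene": cv2.imwrite("pics/s5.png",cv2.resize(f[130:280,230:430],None,fx=4,fy=4,interpolation=cv2.INTER_CUBIC))
print(get_obs()["eef_rot"])
E
```

```text
time_s: 11.55
eef_pos: [0.5487, 0.0345, 0.0584]
eef_rot: [0.001, 0.712, 0.702, 0.001]
wrist_force: [-0.4, 0.3, 5.0]
opening: 0.547
grasp_force: 2.5
time_s: 13.55
eef_pos: [0.5476, 0.0479, 0.0582]
eef_rot: [-0.0, 0.714, 0.7, -0.0]
wrist_force: [-6.1, 0.6, 13.2]
opening: 0.554
grasp_force: 6.6
time_s: 15.55
eef_pos: [0.5479, 0.061, 0.0582]
eef_rot: [-0.0, 0.716, 0.698, -0.0]
wrist_force: [-5.3, 0.2, 12.6]
opening: 0.552
grasp_force: 6.5
time_s: 16.3
eef_pos: [0.5445, -0.059, 0.1769]
eef_rot: [-0.001, 0.714, 0.7, -0.0]
wrist_force: [0.4, -0.6, -0.1]
opening: 0.547
grasp_force: 0.0
scene {'line': (array([0.56457805, 0.06915142]), np.float64(-0.022592044689160727), np.float64(0.19419301405320655)), 'tube': (array([0.53839794, 0.05706177]), np.float64(-0.025812490426888025), np.float64(0.08329926802725143))} {'along': np.float64(-0.025900329187733977), 'across': np.float64(-0.012677980492694066), 'yaw': np.float64(-0.0032204457377272983)}
top {'line': (array([0.53219368, 0.07089108]), np.float64(-0.020469668539490112), np.float64(0.11928530236770171)), 'tube': (array([0.54818037, 0.0563113 ]), np.float64(-0.02472703786576835), np.float64(0.08204603966593618))} {'along': np.float64(0.01628176212520773), 'across': np.float64(-0.0142495017780058), 'yaw': np.float64(-0.0042573693262782375)}
[-8.79429627e-04  7.13774186e-01  7.00375311e-01 -2.46767577e-04]
```

View pics/s5.png

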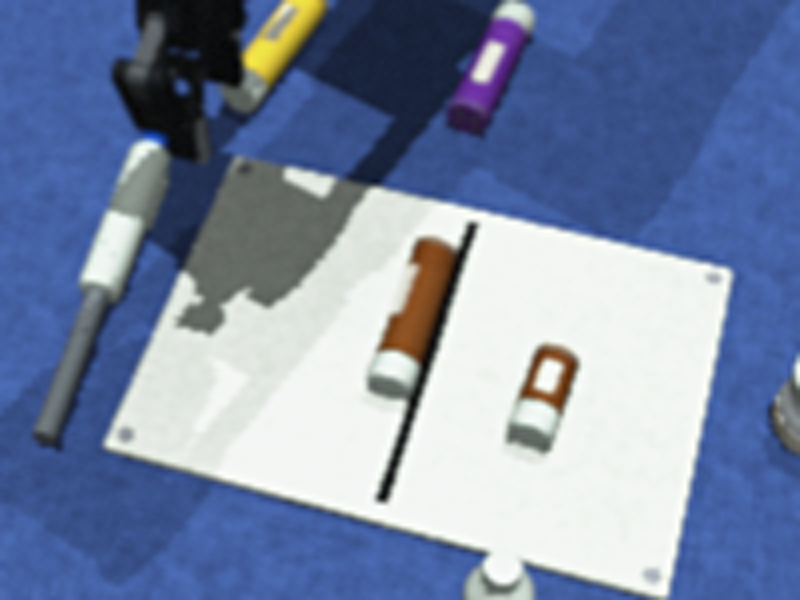

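The tube is now parallel and lies just to the right of the line in the picture, with its label on the far side. The label biases the mask, so I'll refine using the bounding rectangle of the amber part and the full line measured earlier.

```bash
cat > m2.py <<'E'
from m import *
import sys
y=float(sys.argv[1])
LN={"scene":((.56458,.06943),-.0240),"top":((.56932,.0696),-.0280)}
for n in("scene","top"):
    c=camera(n); f=np.array(c["frame"]).astype(int); R,B=f[...,0],f[...,2]
    br=(R>B+35)&(R>60)&(R<210)
    px=comp(br,proj(c,[[.548,y,.03]])[0])
    P=ray(c,px+0.0,.022)[:,:2]; L,a=LN[n]; ca,sa=np.cos(a),np.sin(a)
    d=P-np.array(L); al=d@[ca,sa]; ac=d@[-sa,ca]
    # edges per slice along the tube, ignoring label: outer envelope
    b=np.arange(al.min()+.004,al.max()-.004,.004); i=np.digitize(al,b)
    lo=np.array([[al[i==k].mean(),ac[i==k].min(),ac[i==k].max()] for k in range(1,len(b)) if (i==k).any()])
    w=lo[:,2]-lo[:,1]; g=w>np.percentile(w,40); mid=(lo[g,1]+lo[g,2])/2
    print(n,"width",w.round(4),"mid",mid.mean().round(4),"slope",np.polyfit(lo[g,0],mid,1)[0].round(3))
E
python3 m2.py .057
```

```text
scene width [0.02   0.0222 0.0229 0.0229 0.0175 0.0174 0.0174 0.0174 0.0195 0.0173
 0.0187 0.0172 0.0194 0.0216 0.0237 0.0237 0.0244 0.0243] mid -0.0137 slope 0.011
top width [0.0229 0.0229 0.023  0.0229 0.023  0.0153 0.0153 0.0154 0.0153 0.0154
 0.0153 0.0154 0.0154 0.0231 0.0231 0.0231 0.0231 0.0231] mid -0.0147 slope 0.017
```

About 14.3 mm of tube travel remains. I'll do a 24 mm finger stroke, then look.

```bash
python3 -m jog '[0.055,0.005,0.04,0,0,0,0.45, 0.1085,0.005,0.08,0,0,0,0.45, 0.1085,0.005,0.105,0,0,0,0.45, 0.1085,0.005,0.105,0,0,0,0.45, 0.1085,0.005,0.116,0,0,0,0.45, 0.1085,0.005,0.119,0,0,0,0.45, 0.1085,0.005,0.12,0,0,0,0.45, 0.112,0.005,0.12,0,0,0.001,0.45, 0.1155,0.005,0.12,0,0,0.003,0.45, 0.119,0.005,0.12,0,0,0.005,0.45, 0.1225,0.005,0.12,0,0,0.007,0.45, 0.126,0.005,0.12,0,0,0.008,0.45, 0.1295,0.005,0.12,0,0,0.009,0.45, 0.1325,0.005,0.12,0,0,0.01,0.45, 0.1325,0.005,0.12,0,0,0.01,0.45]'
python3 -m jog '[0,0,-0.012,0,0,0,0.45, -0.03,0,-0.07,0,0,0,0.45,-0.08,0,-0.12,0,0,0,0.45,-0.12,0,-0.12,0,0,0,0.45,-0.12,0,-0.12,0,0,0,0.45,-0.12,0,-0.12,0,0,0,0.45]'; python3 m2.py .068;python3 - <<'E'
from h import *
c=camera("scene");f=np.array(c["frame"])[:,:,::-1];a=cv2.resize(f[170:270,300:400],None,fx=4,fy=4,interpolation=cv2.INTER_CUBIC)
c=camera("top");f=np.array(c["frame"])[:,:,::-1];b=cv2.resize(f[155:255,260:360],None,fx=4,fy=4,interpolation=cv2.INTER_CUBIC)
cv2.imwrite("pics/p6.png",np.hstack([a,b]))
E
```

```text
time_s: 18.38
eef_pos: [0.5533, 0.0732, 0.0584]
eef_rot: [0.001, 0.718, 0.696, 0.001]
wrist_force: [-3.0, 0.7, 5.4]
opening: 0.552
grasp_force: 2.8
time_s: 19.12
eef_pos: [0.5486, -0.0467, 0.1773]
eef_rot: [-0.0, 0.718, 0.696, 0.0]
wrist_force: [0.0, -0.2, -0.1]
opening: 0.546
grasp_force: 0.0
scene width [0.0176 0.0199 0.0206 0.0228 0.022  0.0227 0.0226 0.0218 0.0225 0.0225
 0.0217 0.0246 0.0223 0.0237 0.0222 0.0214 0.0221 0.022  0.022  0.0234] mid -0.0024 slope -0.001
top width [0.023  0.0229 0.023  0.0229 0.023  0.023  0.023  0.023  0.023  0.023
 0.023  0.0231 0.023  0.0231 0.0231 0.0231 0.0231 0.0231] mid -0.0021 slope 0.013
```

View pics/p6.png

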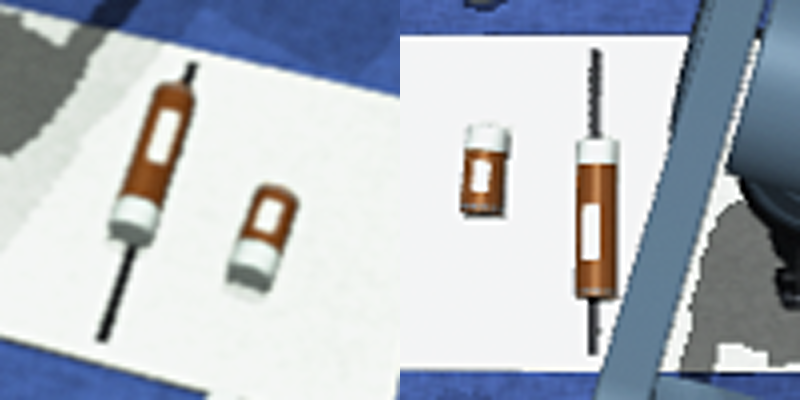

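The tube is over the line and parallel to it, about 2 mm short of the middle. A final 4 mm finger stroke should bring it there.

```bash
python3 -m jog '[0.055,0,0.04,0,0,0,0.45, 0.1127,0,0.08,0,0,0,0.45, 0.1127,0,0.105,0,0,0,0.45, 0.1127,0,0.105,0,0,0,0.45, 0.1127,0,0.116,0,0,0,0.45, 0.1127,0,0.119,0,0,0,0.45, 0.1127,0,0.12,0,0,0,0.45, 0.1127,0,0.12,0,0,0,0.45, 0.1137,0,0.12,0,0,0,0.45, 0.1147,0,0.12,0,0,0,0.45, 0.1157,0,0.12,0,0,0,0.45, 0.1169,0,0.12,0,0,0,0.45, 0.1169,0,0.12,0,0,0,0.45, 0.1169,0,0.12,0,0,0,0.45]'
python3 -m jog '[0,0,-0.012,0,0,0,0.45, 0,0,-0.05,0,0,0,0.45,-0.04,0,-0.11,0,0,0,0.45,-0.1,0,-0.12,0,0,0,0.45,-0.15,0,-0.12,0,0,0,0.45,-0.18,0,-0.12,0,0,0,0.45,-0.18,0,-0.12,0,0,0,0.45]'; python3 m2.py .07;python3 - <<'E'
from h import *
c=camera("scene");f=np.array(c["frame"])[:,:,::-1];a=cv2.resize(f[170:270,300:400],None,fx=4,fy=4,interpolation=cv2.INTER_CUBIC)
c=camera("top");f=np.array(c["frame"])[:,:,::-1];b=cv2.resize(f[155:255,260:360],None,fx=4,fy=4,interpolation=cv2.INTER_CUBIC)
cv2.imwrite("pics/p7.png",np.hstack([a,b]))
E
```

```text
time_s: 21.08
eef_pos: [0.553, 0.0698, 0.0584]
eef_rot: [0.0, 0.718, 0.696, 0.0]
wrist_force: [-1.1, 0.5, 5.6]
opening: 0.551
grasp_force: 3.1
time_s: 21.95
eef_pos: [0.5472, -0.1124, 0.1782]
eef_rot: [0.001, 0.719, 0.695, 0.0]
wrist_force: [-0.3, 0.4, -0.2]
opening: 0.551
grasp_force: 0.0
scene width [0.0199 0.0198 0.0228 0.0205 0.022  0.0226 0.0218 0.0218 0.0217 0.0224
 0.0223 0.0223 0.0215 0.0237 0.0221 0.0214 0.022  0.0212 0.0219] mid 0.0001 slope 0.013
top width [0.023  0.0229 0.023  0.023  0.023  0.023  0.023  0.023  0.023  0.0231
 0.023  0.0231 0.023  0.0231 0.0231 0.0231 0.0231 0.0231] mid 0.0005 slope 0.014
```

View pics/p7.png

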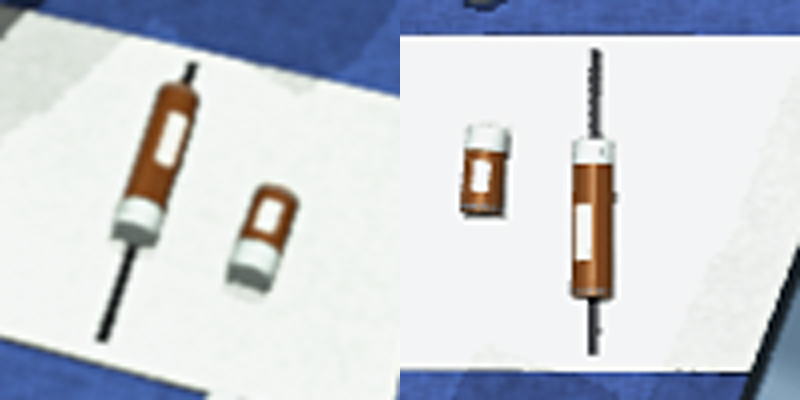

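Both views put the tube's axis within about 0.5 mm of the line and within about 0.014 rad of parallel. The short tube hasn't moved and the fingers are clear.

```bash
python3 -c "from bench import hand_in; print(hand_in())"
```

```text
the job is handed in; nothing more can be done
None
```

I rolled the long tube onto the dark line in eight gentle strokes, ending within about 0.5 mm of centre and 0.014 rad of parallel by camera; the short tube had not moved, the fingers were clear, and the job was handed in at about 22 s.

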